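Load the drill jig and snap its plate down

ROBOT

A 6-joint arm with a two-finger parallel gripper is mounted at the origin on a cart in front of the work surface, level with it; the furniture and walls round the work are solid. World frame = base frame: x ahead of the robot, y to its left, z up, the work surface at z = 0. Lengths are in m, angles in rad, forces in N, time in s.
With the tool pointing down it reaches from about 0.375 to 0.9 m from the base axis. Payload 3.1 kg.
Tool frame: the origin (TCP) lies between the finger pads; the fingertips stand 8 mm ahead of it and the grasp point (between the pads) lies 11 mm behind it; z points along the fingers, y is the line along which they close (so a half turn about z gives the same grasp; the last joint's range is limited). The gripper opens to 85 mm and grips with 20 to 120 N. Pads are 22 mm wide; open, the fingers measure 114 mm over their backs; the gripper's body (76 mm by 85 mm) begins 54 mm behind the grasp point. The pads swing forward as they close: fully open they stand 13 mm farther back than shut.
Start: joints at [1.073, 0.527, 1.433, -0, 1.181, -0.178], TCP at [0.196, 0.593, 0.203] pointing down, gripper open.
Joint ranges: [-3.08, 3.08], [-0.75, 2.2], [0.22, 2.44], [-1.43, 4.57], [0, 2.65], [-2.85, 2.85]. Speed limits (rad/s): [2.79, 2.79, 3.14, 3.14, 3.14, 3.14].

INTERFACE

Orientations are given as a unit quaternion [x, y, z, w].
In Python, from station import readout, cams, sign_off gives the robot as it stands.
- The arm moves only by the tool send_rows, never from a script. Its argument "commands" is text: rows parted by semicolons, each of 5 numbers parted by spaces: the finger opening in mm, from 0 to 85.4, then the shift along the tool's x, y, z each as a share of 0.02 m, from -1 to 1, then the turn about the tool's z as a share of 4 degrees, from -1 to 1. In form: grip dx dy dz spin; .... A call has 1 to 20 rows; each row shifts and turns the commanded pose from where the row before left it, along the tool's axes as they then stand; what a row does not reach is not made up. A row lasts 1/12 s, in which the tool goes at most 41.7 mm and 7.16 degrees, less where a joint would pass 70% of its speed; a pose out of reach is approached as far as the arm can. A call with a number of a shift or a turn outside -1 to 1 is refused whole. A call with a gripper value outside its range is refused whole. The fingers move at their own pace and stop on an object; "grip_force" is the grip in N (left out, the last holds). Time passes only in rows, so rows that do not move let the fingers close. It gives the time, the measured TCP pose, the force, the opening and the grip force at its end, in the units of the state.
- readout.sense(): the state, without advancing time (a new reading comes with each control period).
- cams.snapshot(name): name is "side" or "top"; returns a dict with "pixels" (400x640x3 uint8, red, green, blue), "intrinsics" (3x3 intrinsics, pixels), "eye" and "rotation" of the camera in the world. Camera axes: x right, y down, z forward; pixel columns grow to the right and rows downward; lengths in m; the calibration is good to about 2 mm. A picture is of the moment at which its call begins. There is no depth.
- sign_off(): hands the job in; it is judged then, once.
The state is a dict: "t": time; "q": joint angles; "qd": joint speeds; "tau": joint torques, N m; "tcp_pos": TCP position; "tool_rot": TCP orientation; "force": force on the tool from outside, world axes, zero at the start; "ft_torque": the same for the moment, N m; "finger_gap": opening from 0.0 (shut) to 1.0 (fully open); "gripper_force": force on a finger pad.
Only numpy, scipy, OpenCV 4.12 (cv2) and the standard library are available. Lean on these libraries where they do the work, as an engineer would, in place of code of your own. Each camera call takes 0.05 s, during which the arm holds its last target. There are 200 camera calls.

TASK

Set up the drill jig: lay the short, thick wood block level in the jig's nest, in under the raised drill plate, so that it sits fully down on the base between the back stop, the front lip and the guides, and let go of it. Then push the sprung plate down level until its catch has snapped over it and holds it by itself. Leave the other things on the bench where they are.

Things in the scene. Friction and masses are not known exactly. Their poses are not given: they have to be found in the camera images.
- offcut_1: The workpiece: the short, thick pine block, 45 x 45 x 120 mm, about 0.12 kg, lying loose on the bench (the longer, thinner wood strip is not wanted). Origin: centre of its underside; y axis along its 120 mm length, z up. Its length lies within 0.4 rad of the robot's y axis; both ends are alike.
- block_mid (a point): The middle of that block, 22.5 mm above its origin, same axes.
- nest (a point): Nest of the jig: point on top of its base (15 mm above the bench) over which the middle of the seated block belongs. x level, along the seated block, from the jig's open front (to the robot's left) to its hinge side; y to the jig's left; z up. Room for the block: x -62.5 to 62.5 mm, y -24.5 to 24.5 mm. Seated, its top is 45 mm above this point, 3.5 mm under the level plate.
- jig: Drill jig, screwed to the bench; its place and yaw (-1.85 to -1.35) change. Axes as the nest's, origin 15 mm below it. In mm from the origin: plywood base x -98 to 112, y -62 to 88, 15 thick; front lip x -74 to -62.5, top at z 23; back stop x 62.5 to 77, top 46; hinge cheeks x 73 to 97, |y| 41 to 53, top 78.
- guides (a point): Middle between the nest's four corner guides, 28 mm above the bench, axes as the nest's. Guides at x -61 to -44 and 40 to 61 mm; inner faces at y +-24.5 up to this height, then bevelled outwards at 45 degrees to their tops 6 mm higher; outer faces at y +-40. Between them, x -44 to 40, the sides are open for the fingers.
- leaf (a joint): Hinge of the sprung drill plate, rad: 0 level, grows as it opens. Its spring holds it open at 0.72, overhanging the nest. Pushing its pad takes about 5 N at first, 8 to 16 N near level. It stops at -0.02; the catch snaps over it once it passes 0.005, and it then rests at about 0.006. Let go before that, it springs open.
- leaf_hinge (a point): On the hinge axis (along the jig's y), mid width; x 85, z 67 mm in the jig's frame. Turns with the plate, its x axis pointing from the plate's free end to the hinge. Plate 7 mm thick, 70 wide, reaching 160 from the axis; three drill bushes 54, 85 and 116 mm from it stand 3.5 mm high; an ear on the left edge, 85 mm from it, out to y 53.5, goes under the catch.
- leaf_end (a point): Middle of the plate's free front end, 160 mm from the hinge axis: about 170 mm above the bench while open. A gripper pointing straight down over the nest strikes the open plate: take the block by its middle with the tool leaning 30 to 45 degrees back to the front, turned about the line on which the fingers close, and bring it in level from the front.
- leaf_pad (a point): Where to push: middle of the black rubber thumb pad (26 x 54 mm) on top of the plate, 144 mm from the hinge axis and 6 mm above the plate's mid plane. Moves with the plate.
- catch (a joint): Spring catch at the jig's left side (away from the robot), m: 0 home. The plate's ear pushes its bevelled bolt outwards 4 to 5 mm in passing, then it springs back over the ear by itself; it needs no handling. Column at x -14 to 14, y 62 to 80 mm in the jig's frame, top z 89; bolt nose reaches in to y 49 at z 71 to 84, pull knob out to y 102.
- offcut_2: Long thin wood strip, 32 x 200 x 19 mm, a bystander; origin at the centre of its underside, length along its y.
- pencil_flat: Carpenter's pencil, 11 x 168 x 7 mm, bystander near the front edge, length along its y.
- tape_masking: Roll of masking tape, 72 mm across, 24 mm high, bystander behind the work.
- cutters_blue: Side cutters with blue handles, 52 x 169 x 14 mm, bystander behind the work.
- spanner_10: Small combination spanner, 28 x 180 x 7 mm, bystander at the right of the bench, length along its y.

How it is judged:
By the outcome, as a careful person would: the job done as asked, in the order asked, and still so for the second after the job is handed in, with the robot touching nothing.
It also fails if it takes over 48 s, if anything falls off the work surface, if the arm or the gripper's body presses on something with over 40 N, if the wrist force passes 120 N, or if a joint passes its speed limit or range.

## Working session

There is one attempt and no reset: what is moved stays moved. The work goes in short steps, Python scripts to look and compute and a tool call to move; the robot and the scene stay as the last step left them, time stands still between calls to the robot, and variables do not carry over. Pictures are saved under pics/ and viewed, at most 10 in all, crops included, and the job is handed in when it is done.

Besides the shell and the picture viewer there is one more tool, called after "Request:" by a JSON object that holds its "fn" and its "kwargs", one argument or row to a line. send_rows: Moves the arm, as the interface text tells. Its arguments: {"type":"object","properties":{"commands":{"type":"string"},"grip_force":{"type":"number"}},"required":["commands"]}

```bash
ls; mkdir -p pics
python3 - <<'E'
from station import readout,cams
import cv2,numpy as np
s=readout.sense(); print({k:np.round(v,3) for k,v in s.items()})
for n in("side","top"):
    d=cams.snapshot(n); cv2.imwrite(f"pics/{n}0.png",d["pixels"][:,:,::-1]); print(n,d["intrinsics"],d["eye"],d["rotation"])
    np.savez(f"{n}0.npz",**d)
E
```

```text
pics
{'t': np.float64(0.0), 'q': array([ 1.072,  0.528,  1.434,  0.   ,  1.181, -0.179]), 'qd': array([-0.   , -0.002, -0.   , -0.001,  0.   , -0.   ]), 'tau': array([-1.0000e-03, -4.4235e+01, -1.7802e+01, -0.0000e+00,  8.0000e-03,
        0.0000e+00]), 'tcp_pos': array([0.196, 0.593, 0.202]), 'tool_rot': array([ 0.159,  0.987, -0.001, -0.   ]), 'force': array([ 0.162,  1.018, -0.59 ]), 'ft_torque': array([ 0.026,  0.01 , -0.016]), 'gripper_force': np.float64(0.0), 'finger_gap': np.float64(0.998)}
side [[372.40983553   0.         324.6498591 ]
 [  0.         372.40983553 196.61921922]
 [  0.           0.           1.        ]] [ 0.35324067 -0.94187036  0.4943627 ] [ 0.84135439 -0.10109559  0.06933129 -0.52639874]
top [[402.74042013   0.         321.66386703]
 [  0.         402.74042013 200.48938405]
 [  0.           0.           1.        ]] [ 0.4581002  -0.11486386  1.03673628] [ 0.70858031 -0.70304866  0.05134728 -0.03162259]
```

View pics/top0.png

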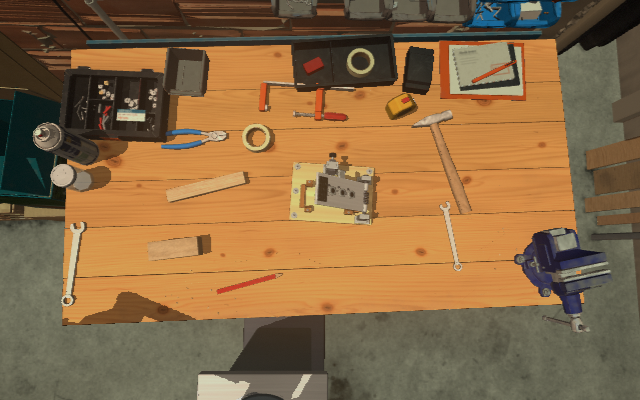

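View pics/side0.png

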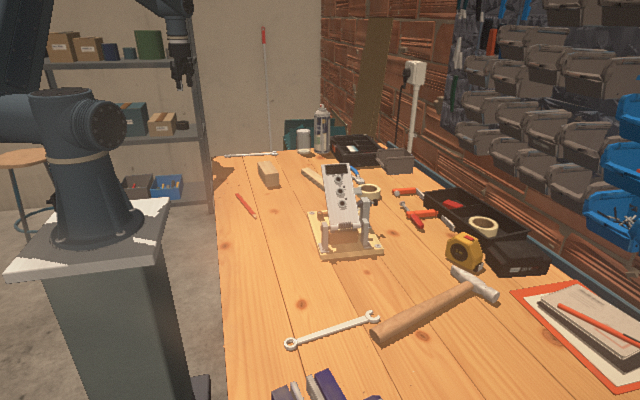

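The top view shows the block at about (178,247), the strip at (206,187) and the jig at (333,193). The side view shows the block at (268,174) and the raised plate at (339,192). Next I'll zoom in on the block and the jig.

```bash
cat > h.py <<'E'
import numpy as np,cv2
from scipy.spatial.transform import Rotation as R
def load(n): return dict(np.load(n))
def ray(d,uv):
    K=d["intrinsics"]; r=R.from_quat(d["rotation"]).as_matrix()
    return r@np.linalg.inv(K)@np.array([uv[0],uv[1],1.])
def onz(d,uv,z):
    v=ray(d,uv); return d["eye"]+v*(z-d["eye"][2])/v[2]
def proj(d,p):
    r=R.from_quat(d["rotation"]).as_matrix(); c=d["intrinsics"]@(r.T@(np.asarray(p)-d["eye"])); return c[:2]/c[2]
def tri(d1,a,d2,b):
    v,w=ray(d1,a),ray(d2,b); s=np.linalg.lstsq(np.c_[v,-w],d2["eye"]-d1["eye"],rcond=None)[0]
    p,q=d1["eye"]+s[0]*v,d2["eye"]+s[1]*w; return (p+q)/2,np.linalg.norm(p-q)
E
python3 - <<'E'
from h import *
t=load("top0.npz");s=load("side0.npz")
print(onz(t,(333,193),0.015),onz(t,(178,247),.045),proj(t,[0,0,0]))
c=lambda d,x,y,w,h,k:cv2.resize(d["pixels"][y:y+h,x:x+w,::-1],None,fx=k,fy=k,interpolation=cv2.INTER_CUBIC)
a=c(t,140,225,80,45,5); b=c(t,280,145,100,85,4)   # 400x225, 400x340
e=c(s,250,155,40,40,5); f=c(s,300,155,90,110,5)      # 200x200,450x550->
img=np.zeros((565,800,3),np.uint8); img[:225,:400]=a; img[225:565,:400]=b; img[:440,400:760]=cv2.resize(f,(360,440)); 
cv2.imwrite("pics/crop0.png",img)
E
```

```text
[ 0.59836365 -0.17199725  0.015     ] [0.45843517 0.20528514 0.045     ] [260.7832103  438.71734098]
```

View pics/crop0.png

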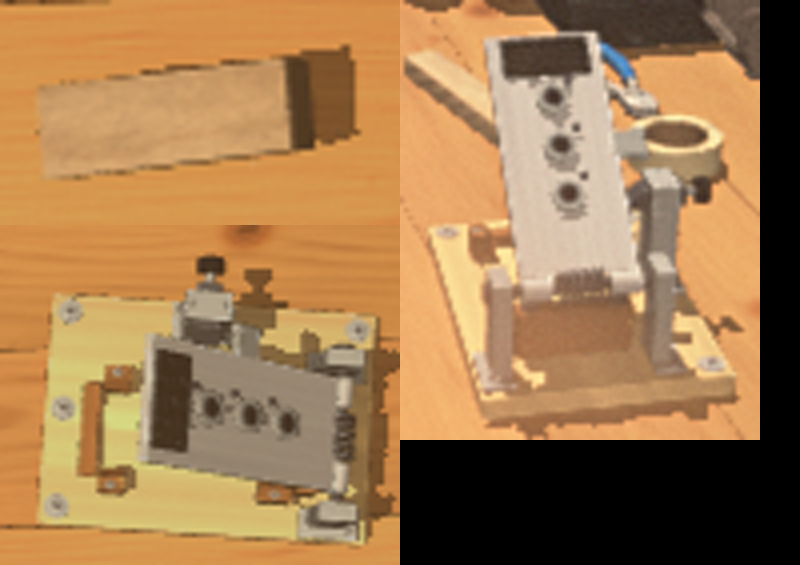

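The crop shows the block's top face with corners at about (148,243), (198,237), (198,255) and (149,261) in full-image pixels. The jig's yellow base has corners at about (293,162), (289,220), (371,224) and (374,168). I'll refine both with masks.

Run:
```python
from h import *
t=load("top0.npz"); im=t["pixels"]; hsv=cv2.cvtColor(im,cv2.COLOR_RGB2HSV).astype(int)
for p in[(170,248),(160,246),(190,245),(150,230),(180,265),(201,246),(300,200),(292,190),(320,220),(280,190),(300,240)]: print(p,hsv[p[1],p[0]],end=' ')
print()
def poly(m,z,lab):
    cs,_=cv2.findContours(m.astype(np.uint8),0,2); c=max(cs,key=cv2.contourArea)
    h=cv2.convexHull(c)
    w=np.array([onz(t,q,z)[:2] for q in h[:,0].astype(float)])
    r=cv2.minAreaRect((w*1000).astype(np.float32)); print(lab,cv2.contourArea(c),r,np.round(cv2.boxPoints(r)).tolist()); 
m=np.zeros(im.shape[:2],bool); m[230:268,142:205]=1
for thr in (120,130,140,150):
  poly(m&(hsv[...,1]<thr)&(hsv[...,2]>120),.045,f"block{thr}")
m=np.zeros(im.shape[:2],bool); m[150:235,280:385]=1
for lo in (20,21,22):
  poly(m&(hsv[...,0]>=lo)&(hsv[...,0]<35)&(hsv[...,1]>70),.015,f"base{lo}")
```

```text
(170, 248) [ 16 122 215] (160, 246) [ 16 124 206] (190, 245) [ 16 126 209] (150, 230) [ 15 164 214] (180, 265) [ 17 162 214] (201, 246) [ 14 149  82] (300, 200) [ 15 160 172] (292, 190) [ 25 102 208] (320, 220) [ 24 116 215] (280, 190) [ 14 173 201] (300, 240) [ 15 168 210] 
block120 0.0 ((436.7943115234375, 211.4375762939453), (0.0, 0.0), 0.0) [[437.0, 211.0], [437.0, 211.0], [437.0, 211.0], [437.0, 211.0]]
block130 813.0 ((454.9618225097656, 218.294677734375), (43.77947998046875, 117.30887603759766), 7.481337070465088) [[426.0, 274.0], [441.0, 157.0], [484.0, 163.0], [469.0, 279.0]]
block140 847.5 ((455.2386169433594, 218.00384521484375), (44.316951751708984, 118.98954010009766), 7.305205821990967) [[426.0, 274.0], [441.0, 156.0], [485.0, 162.0], [470.0, 280.0]]
block150 879.5 ((455.18585205078125, 218.58010864257812), (45.35116958618164, 120.21795654296875), 7.194697856903076) [[425.0, 275.0], [440.0, 156.0], [485.0, 162.0], [470.0, 281.0]]
base20 1460.5 ((596.5199584960938, -156.37380981445312), (184.96728515625, 141.9554901123047), 86.6451187133789) [[520.0, -245.0], [662.0, -253.0], [673.0, -68.0], [531.0, -60.0]]
base21 1245.5 ((590.1130981445312, -154.3021240234375), (180.78005981445312, 128.65460205078125), 86.8071517944336) [[521.0, -241.0], [649.0, -248.0], [659.0, -68.0], [531.0, -60.0]]
base22 402.5 ((604.562255859375, -94.34789276123047), (59.24176788330078, 98.21417236328125), 86.67313385009766) [[554.0, -121.0], [652.0, -127.0], [655.0, -68.0], [557.0, -62.0]]
```

```bash
cat >> h.py <<'E'
def jigT(x,y,yaw):
    c,s=np.cos(yaw),np.sin(yaw); return lambda p: np.array([x+c*p[0]-s*p[1],y+s*p[0]+c*p[1],p[2]])
def leafpt(r,y,h,q): # r from axis toward the free end, h above the mid plane -> jig frame
    return np.array([.085-r*np.cos(q)+h*np.sin(q),y,.067+r*np.sin(q)+h*np.cos(q)])
E
python3 - <<'E'
from h import *
t=load("top0.npz");s=load("side0.npz")
px=np.array([[54,294],[38,524],[365,543],[378,318]],float); px=np.c_[280+px[:,0]/4-.4,145+(px[:,1]-225)/4-.4]
mod=np.array([[-.098,.088],[-.098,-.062],[.112,-.062],[.112,.088]])
W=np.array([onz(t,q,.015)[:2] for q in px]); print(W.round(4),[np.linalg.norm(W[i]-W[i-1]).round(4) for i in range(4)])
A,B=mod-mod.mean(0),W-W.mean(0)
yaw=np.arctan2((A[:,0]*B[:,1]-A[:,1]*B[:,0]).sum(),(A*B).sum())
c,sn=np.cos(yaw),np.sin(yaw); o=W.mean(0)-np.array([[c,-sn],[sn,c]])@mod.mean(0); print("jig",o,yaw)
T=jigT(*o,yaw); print((W-np.array([T([*m,0])[:2] for m in mod])).round(4))
ims=[]
for d,(x0,y0,w,h,k) in((t,(280,145,100,85,4)),(s,(300,155,90,110,4))):
    im=cv2.resize(d["pixels"][y0:y0+h,x0:x0+w,::-1],None,fx=k,fy=k,interpolation=cv2.INTER_CUBIC)
    f=lambda p:tuple(int(v) for v in (proj(d,T(p))-[x0,y0]+.0)*k)
    def loop(P,col):
        for i in range(len(P)): cv2.line(im,f(P[i-1]),f(P[i]),col,1)
    box=lambda a,b,c,e,z:[(a,c,z),(b,c,z),(b,e,z),(a,e,z)]
    loop(box(-.098,.112,-.062,.088,.015),(255,0,0)); loop(box(-.074,-.0625,-.02,.02,.023),(0,0,255)); loop(box(.073,.097,-.053,-.041,.078),(0,255,0));loop(box(.073,.097,.041,.053,.078),(0,255,0)); loop(box(-.014,.014,.062,.080,.089),(255,0,255))
    loop([leafpt(r,y,.0035,.72) for r,y in((0,-.035),(0,.035),(.16,.035),(.16,-.035))],(255,255,0))
    loop([leafpt(r,y,.006,.72) for r,y in((.131,-.027),(.131,.027),(.157,.027),(.157,-.027))],(0,255,255))
    ims.append(im)
H=max(i.shape[0] for i in ims); cv2.imwrite("pics/ov.png",np.hstack([cv2.copyMakeBorder(i,0,H-i.shape[0],0,0,0) for i in ims]))
E
```

```text
[[ 0.6784 -0.0687]
 [ 0.5298 -0.0607]
 [ 0.5194 -0.2687]
 [ 0.6652 -0.2784]] [np.float64(0.2101), np.float64(0.1488), np.float64(0.2083), np.float64(0.1461)]
jig [ 0.58562523 -0.16140732] -1.6284611297012888
[[-0.0007 -0.0001]
 [ 0.0004 -0.0007]
 [ 0.0021  0.0009]
 [-0.0019 -0.0001]]
```

View pics/ov.png

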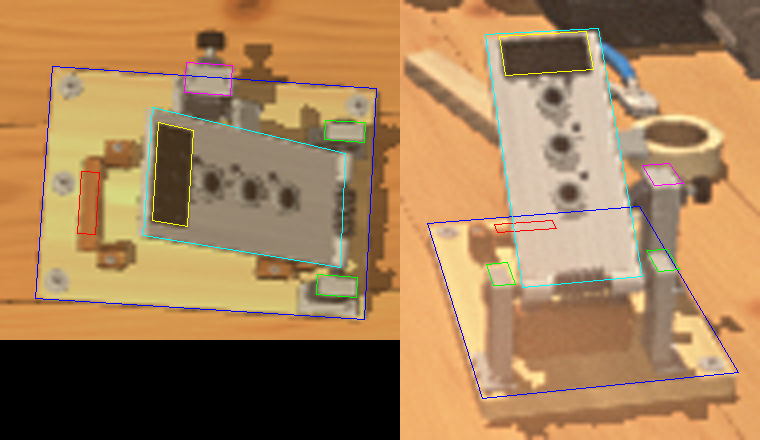

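The wireframe lands on the picture in both views, on the base, lip, cheeks, column, plate and pad. That puts the jig at (0.586,-0.161) with yaw -1.628, and the block at (0.455,0.218), turned 0.125 rad.

The moves can't tilt the tool, so it stays vertical. My plan:
1. Grip the block near its front (+y) end and slide its back end in under the plate.
2. Rest the front end on the lip and let go.
3. Push the front face with the back of an open finger until the block drops into the nest.

First I'll turn the tool.

Request:
{"fn": "send_rows", "kwargs": {
  "commands": "85 0 0 0 1;85 0 0 0 1;85 0 0 0 1;85 0 0 0 1;85 0 0 0 1;85 0 0 0 1;85 0 0 0 1;85 0 0 0 1;85 0 0 0 1;85 0 0 0 1;85 0 0 0 1;85 0 0 0 1;85 0 0 0 1;85 0 0 0 1;85 0 0 0 1;85 0 0 0 1;85 0 0 0 0.1;85 0 0 0 0",
  "grip_force": 70
}}

```text
t: 1.6
tcp_pos: [0.1963, 0.593, 0.2022]
tool_rot: [0.66, 0.751, -0.0, 0.0]
force: [0.9, -0.5, 0.2]
finger_gap: 0.997
gripper_force: 0.0
```

```bash
cat > go.py <<'E'
import sys; from h import *; from station import readout
# go.py x y z [toolY angle deg]: shift in tool axes, units of 20 mm, spin units of 4 deg
s=readout.sense(); Q=R.from_quat(s["tool_rot"]).as_matrix(); a=[float(v) for v in sys.argv[1:]]
ang=np.degrees(np.arctan2(Q[1,1],Q[0,1]))
print("t",round(float(s["t"]),2),"tcp",s["tcp_pos"].round(4),"yang",ang.round(2),"zax",Q[:,2].round(3),"gap",round(float(s["finger_gap"]),3),"F",s["force"].round(1),"q",s["q"].round(2))
if a: print("units",(Q.T@(np.array(a[:3])-s["tcp_pos"])/.02).round(2))
if len(a)>3: print("spin",round((ang-a[3])/4,2))
E
python3 go.py .4492 .2659 .20 7.2
```

```text
t 1.6 tcp [0.1963 0.593  0.2022] yang 7.36 zax [-0.    -0.001 -1.   ] gap 0.997 F [ 0.9 -0.5  0.2] q [ 1.07  0.53  1.43 -0.    1.18  0.94]
units [-17.84  10.45   0.12]
spin 0.04
```

Request:
{"fn": "send_rows", "kwargs": {
  "commands": "85 -0.99 0.58 0 0;85 -0.99 0.58 0 0;85 -0.99 0.58 0 0;85 -0.99 0.58 0 0;85 -0.99 0.58 0 0;85 -0.99 0.58 0 0;85 -0.99 0.58 0 0;85 -0.99 0.58 0 0;85 -0.99 0.58 0 0;85 -0.99 0.58 0 0;85 -0.99 0.58 0 0;85 -0.99 0.58 0 0;85 -0.99 0.58 0 0;85 -0.99 0.58 0 0;85 -0.99 0.58 0 0;85 -0.99 0.58 0 0;85 -0.99 0.58 0 0;85 -0.99 0.58 0 0;85 0 0 0 0;85 0 0 0 0"
}}

```text
t: 3.27
tcp_pos: [0.4492, 0.2655, 0.2025]
tool_rot: [0.661, 0.75, -0.0, -0.0]
force: [-0.4, -0.2, 0.1]
finger_gap: 0.994
gripper_force: 0.0
```

```bash
python3 go.py .4492 .2659 .018 7.2
```

```text
t 3.27 tcp [0.4492 0.2655 0.2025] yang 7.2 zax [-0.  0. -1.] gap 0.994 F [-0.4 -0.2  0.1] q [0.32 0.39 1.69 0.   1.06 0.19]
units [0.02 0.   9.23]
spin -0.0
```

Request:
{"fn": "send_rows", "kwargs": {
  "commands": "85 0 0 1 0;85 0 0 1 0;85 0 0 1 0;85 0 0 1 0;85 0 0 1 0;85 0 0 1 0;85 0 0 1 0;85 0 0 0.8 0;85 0 0 0.8 0;85 0 0 0.6 0;85 0 0 0 0;30 0 0 0 0;30 0 0 0 0;30 0 0 0 0;30 0 0 0 0;30 0 0 0 0;30 0 0 0 0;30 0 0 0 0;30 0 0 0 0;30 0 0 0 0",
  "grip_force": 70
}}

```text
t: 4.93
tcp_pos: [0.4487, 0.2662, 0.0187]
tool_rot: [0.661, 0.751, 0.0, 0.0]
force: [0.4, 0.2, 0.1]
finger_gap: 0.351
gripper_force: 0.0
```

```bash
python3 go.py
python3 - <<'E'
from h import *; from station import cams
d=cams.snapshot("top"); np.savez("top1.npz",**d); cv2.imwrite("pics/t1.png",cv2.resize(d["pixels"][200:290,110:270,::-1],None,fx=5,fy=5,interpolation=2))
E
```

```text
t 4.93 tcp [0.4487 0.2662 0.0187] yang 7.27 zax [ 0.  0. -1.] gap 0.351 F [0.4 0.2 0.1] q [0.32 0.69 1.83 0.   0.62 0.19]
```

View pics/t1.png

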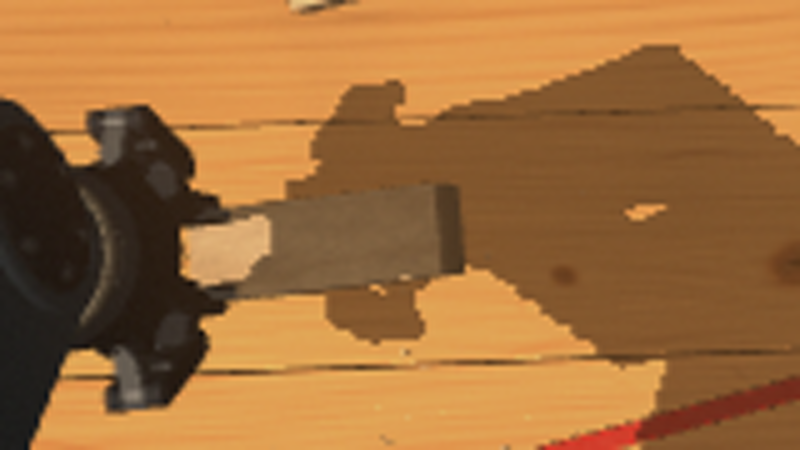

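The picture shows the fingertips at about (153,241) and (153,260), on either side of the block near its left end. The reported opening is 30 mm with no force, though, so I'll close further and check.

Request:
{"fn": "send_rows", "kwargs": {
  "commands": "0 0 0 0 0;0 0 0 0 0;0 0 0 0 0;0 0 0 0 0;0 0 0 0 0",
  "grip_force": 70
}}

```text
t: 5.4
tcp_pos: [0.4487, 0.2662, 0.0186]
tool_rot: [0.661, 0.751, -0.0, -0.0]
force: [-0.7, -0.2, 0.7]
finger_gap: -0.0
gripper_force: 0.0
```

```bash
python3 go.py
python3 - <<'E'
from h import *; from station import cams
d=cams.snapshot("side"); cv2.imwrite("pics/s1.png",cv2.resize(d["pixels"][120:200,210:320,::-1],None,fx=7,fy=7,interpolation=2))
E
```

```text
t 5.4 tcp [0.4487 0.2662 0.0186] yang 7.28 zax [-0. -0. -1.] gap -0.0 F [-0.7 -0.2  0.7] q [ 0.32  0.69  1.83 -0.    0.62  0.19]
```

View pics/s1.png

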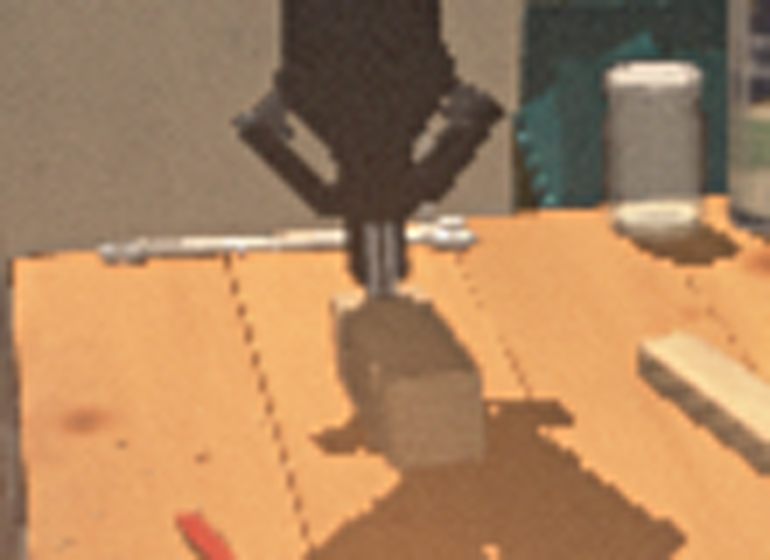

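The fingers are shut beyond the block's far end: the tips are at about (264,161) in the side view, behind the block. I'll check the block position against both views.

Run:
```python
from h import *; from station import cams
t=load("top0.npz");t1=load("top1.npz");s0=load("side0.npz");d=cams.snapshot("side"); np.savez("side1.npz",**d)
print("tcp proj side",proj(d,[.4487,.2662,.0106]),"top",proj(t1,[.4487,.2662,.0106]))
c,s=np.cos(.1255),np.sin(.1255)
def P(a,b,z): return [.4552+c*a-s*b,.2183+s*a+c*b,z]
for z in(0,.045):
  print(z,[(proj(s0,P(a,b,z)).round(1).tolist(),proj(t,P(a,b,z)).round(1).tolist()) for a in(-.0225,.0225) for b in(-.06,.06)])
# near end face corners: change between the two pictures
df=np.abs(d["pixels"].astype(int)-s0["pixels"]).sum(2)
a=s0["pixels"][150:200,245:295,::-1]; b=d["pixels"][150:200,245:295,::-1]
u=t["pixels"][225:270,130:220,::-1]; v=t1["pixels"][225:270,130:220,::-1]
k=lambda x,f:cv2.resize(x,None,fx=f,fy=f,interpolation=2)
im=np.vstack([np.hstack([k(a,6),k(b,6)]),cv2.copyMakeBorder(np.hstack([k(u,3.3),k(v,3.3)]),0,0,0,6,0)[:, :600]]); cv2.imwrite("pics/cmp.png",im)
```

```text
tcp proj side [264.95547903 171.16554179] top [157.70837915 250.79829286]
0 [([266.1, 187.1], [203.1, 254.3]), ([258.1, 173.6], [155.3, 260.1]), ([279.8, 185.1], [201.6, 236.6]), ([270.8, 172.0], [154.0, 242.3])]
0.045 [([265.3, 174.0], [198.2, 254.6]), ([257.2, 161.4], [148.1, 260.6]), ([279.2, 172.2], [196.6, 236.1]), ([270.1, 159.9], [146.8, 242.0])]
```

View pics/cmp.png

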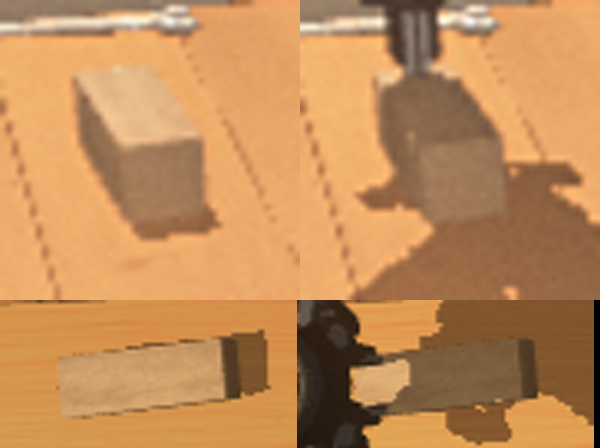

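Run:
```python
from h import *
s0=load("side0.npz");d=load("side1.npz")
print(proj(s0,[.196,.593,.194]),proj(s0,[.196,.593,.265]))
g=s0["pixels"].mean(2); print([int(g[r,170:200].min()) for r in range(70,105)])
for z in (.01,.03,.045,.06,.08): print(z,proj(d,[.4487,.2662,z]).round(1))
print([d["pixels"][r,264].tolist() for r in range(150,172,2)])
```

```text
[187.33736179 101.21686581] [184.49914477  82.15335678]
[35, 37, 37, 35, 34, 38, 40, 39, 36, 36, 33, 41, 39, 39, 37, 40, 41, 39, 43, 65, 66, 62, 63, 57, 66, 68, 64, 64, 64, 66, 65, 62, 66, 67, 68]
0.01 [265.  171.3]
0.03 [264.6 165.9]
0.045 [264.4 161.8]
0.06 [264.1 157.6]
0.08 [263.7 152. ]
[[71, 52, 42], [93, 77, 65], [97, 78, 67], [100, 82, 69], [102, 84, 72], [106, 87, 74], [110, 86, 70], [131, 100, 73], [130, 99, 73], [138, 103, 76], [139, 108, 76]]
```

Request:
{"fn": "send_rows", "kwargs": {
  "commands": "0 0 0 -1 0;0 0 0 -1 0;0 0 0 -1 0;0 0 0 -1 0;0 0 0 -1 0;85 0 0 0 0;85 0 0 0 0;85 0 0 0 0;85 0 0 0 0"
}}

```text
t: 6.25
tcp_pos: [0.4477, 0.2659, 0.1175]
tool_rot: [0.661, 0.751, -0.001, -0.001]
force: [0.4, -0.2, -0.1]
finger_gap: 0.559
gripper_force: 0.0
```

```bash
python3 go.py
python3 - <<'E'
from h import *; from station import cams, readout
d=cams.snapshot("side"); e=cams.snapshot("top");np.savez("top2.npz",**e); np.savez("side2.npz",**d)
p=readout.sense()["tcp_pos"]; print(proj(d,p+[0,0,-.008]),proj(e,p+[0,0,-.008]))
k=lambda x,f:cv2.resize(x[:,:,::-1],None,fx=f,fy=f,interpolation=2)
cv2.imwrite("pics/s2.png",np.hstack([k(d["pixels"][110:200,225:305],5),k(e["pixels"][205:295,130:210],5)]))
E
```

```text
t 6.25 tcp [0.4477 0.2659 0.1175] yang 7.27 zax [-0.002 -0.001 -1.   ] gap 0.559 F [ 0.4 -0.2 -0.1] q [ 0.32  0.51  1.77 -0.    0.86  0.19]
[262.95136869 143.66323139] [141.36121472 251.46687976]
```

View pics/s2.png

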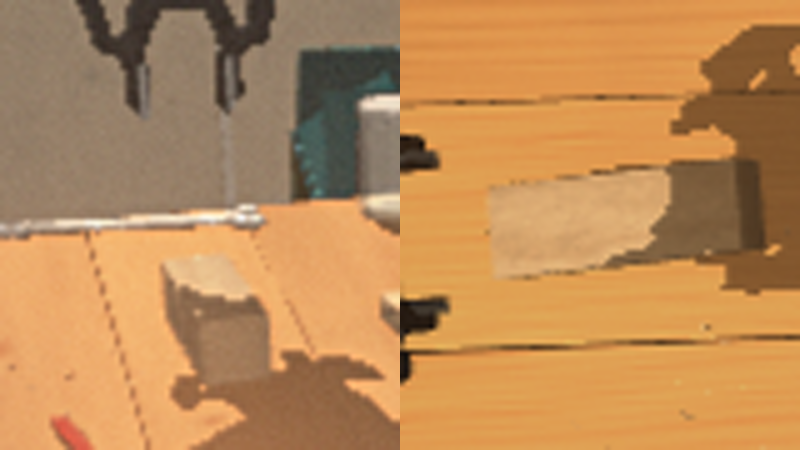

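The side view shows the fingertips at rows 131–133, about 11 px above where the reported TCP puts them. In the top view they're at about (138,235) and (138,267). I'll triangulate to find the real tip.

Run:
```python
from h import *
s=load("side2.npz");t=load("top2.npz")
print(tri(s,(262,132),t,(138.5,251.3)))
s0=load("side0.npz"); t0=load("top0.npz")
# known scene checks: block near-end lower corners, pad corners
print(tri(s0,(268-.5,187),t0,(203,254.3)))
```

```text
(array([0.44752183, 0.25443866, 0.15254475]), np.float64(0.0023378570952524986))
(array([ 4.42651744e-01,  1.56020902e-01, -8.95805368e-05]), np.float64(0.00435906617766656))
```

Request:
{"fn": "send_rows", "kwargs": {
  "commands": "85 0 0 0 0;85 0 0 0 0;85 0 0 0 0;85 0 0 0 0"
}}

```text
t: 6.68
tcp_pos: [0.4487, 0.2662, 0.1184]
tool_rot: [0.661, 0.751, -0.0, -0.0]
force: [-0.5, -0.9, -0.3]
finger_gap: 0.995
gripper_force: 0.0
```

```bash
python3 go.py
```

```text
t 6.68 tcp [0.4487 0.2662 0.1184] yang 7.28 zax [-0. -0. -1.] gap 0.995 F [-0.5 -0.9 -0.3] q [ 0.32  0.51  1.77 -0.    0.86  0.19]
```

The triangulated tips are about 35 mm higher than the TCP readout says, and the earlier shut fingertips were just skimming the block's top. I'll go about 35 mm lower and close again.

Request:
{"fn": "send_rows", "kwargs": {
  "commands": "85 0 0 1 0;85 0 0 1 0;85 0 0 1 0;85 0 0 1 0;85 0 0 1 0;85 0 0 0.8 0;85 0 0 0.6 0;85 0 0 0.5 0;85 0 0 0 0;0 0 0 0 0;0 0 0 0 0;0 0 0 0 0;0 0 0 0 0;0 0 0 0 0;0 0 0 0 0;0 0 0 0 0;0 0 0 0 0",
  "grip_force": 70
}}

```text
t: 8.1
tcp_pos: [0.4495, 0.2666, -0.0183]
tool_rot: [0.661, 0.751, 0.001, 0.001]
force: [-0.2, 0.8, 6.6]
finger_gap: 0.525
gripper_force: 72.0
```

```bash
python3 go.py
```

```text
t 8.1 tcp [ 0.4495  0.2666 -0.0183] yang 7.28 zax [ 0.002  0.001 -1.   ] gap 0.525 F [-0.2  0.8  6.6] q [0.32 0.76 1.84 0.   0.54 0.19]
```

The grip is good: 44.8 mm opening at 72 N. The block's underside now corresponds to a reported TCP z of -0.018. I'll lift and turn to the jig's yaw.

Request:
{"fn": "send_rows", "kwargs": {
  "commands": "0 0 0 -0.5 0;0 0 0 -1 0;0 0 0 -1 0;0 0 0 -1 0;0 0 0 -1 0;0 0 0 -0.5 0.65;0 0 0 0 1;0 0 0 0 1;0 0 0 0 0;0 0 0 0 0"
}}

```text
t: 8.93
tcp_pos: [0.4484, 0.2661, 0.081]
tool_rot: [0.727, 0.687, -0.0, -0.0]
force: [0.4, 0.4, -1.8]
finger_gap: 0.525
gripper_force: 71.4
```

```bash
python3 go.py .5965 .0283 .080 -3.3
python3 - <<'E'
from h import *
t=load("top0.npz"); print([onz(t,q,.019).round(3) for q in((247,173),(248,182),(168,196),(170,203))])
E
```

```text
t 8.93 tcp [0.4484 0.2661 0.081 ] yang -3.22 zax [-0.  0. -1.] gap 0.525 F [ 0.4  0.4 -1.8] q [0.32 0.58 1.8  0.   0.77 0.38]
units [-11.46   8.06   0.05]
spin 0.02
[array([0.647, 0.048, 0.019]), array([0.624, 0.045, 0.019]), array([0.586, 0.245, 0.019]), array([0.568, 0.239, 0.019])]
```

Request:
{"fn": "send_rows", "kwargs": {
  "commands": "0 -0.88 0.62 0 0;0 -0.88 0.62 0 0;0 -0.88 0.62 0 0;0 -0.88 0.62 0 0;0 -0.88 0.62 0 0;0 -0.88 0.62 0 0;0 -0.88 0.62 0 0;0 -0.88 0.62 0 0;0 -0.88 0.62 0 0;0 -0.88 0.62 0 0;0 -0.88 0.62 0 0;0 -0.88 0.62 0 0;0 -0.88 0.62 0 0;0 0 0 0.8 0;0 0 0 0.8 0;0 0 0 0.8 0;0 0 0 0.6 0;0 0 0 0 0;0 0 0 0 0"
}}

```text
t: 10.52
tcp_pos: [0.5956, 0.0286, 0.0199]
tool_rot: [0.727, 0.687, -0.001, -0.001]
force: [0.6, 0.0, -0.8]
finger_gap: 0.52
gripper_force: 71.5
```

```bash
python3 go.py .5906 -.0735 .022 -3.3
python3 - <<'E'
from h import *; from station import cams
d=cams.snapshot("side"); e=cams.snapshot("top");np.savez("top3.npz",**e); np.savez("side3.npz",**d)
k=lambda x,f:cv2.resize(x[:,:,::-1],None,fx=f,fy=f,interpolation=2)
cv2.imwrite("pics/s3.png",np.hstack([k(d["pixels"][130:265,280:390],3.5),k(e["pixels"][130:265,255:365],3.5)]))
E
```

```text
t 10.52 tcp [0.5956 0.0286 0.0199] yang -3.27 zax [-0.002  0.    -1.   ] gap 0.52 F [ 0.6  0.  -0.8] q [-0.14  0.74  1.63 -0.    0.77 -0.08]
units [-5.11  0.04 -0.11]
spin 0.01
```

View pics/s3.png

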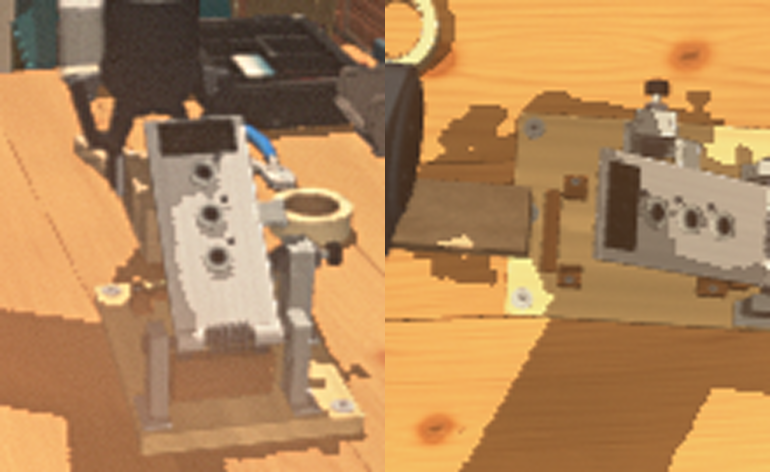

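The block points level at the jig, with its leading edge at about (296,184)–(296,202) in the top view. I'll check that edge numerically against the jig axis; at this height its width should come out at 45 mm.

Run:
```python
from h import *
e=load("top3.npz"); o=np.array([.5856,-.1614]); yaw=-1.6285; M=np.array([[np.cos(yaw),np.sin(yaw)],[-np.sin(yaw),np.cos(yaw)]])
for z in(.075,.083,.095):
  P=[M@(onz(e,q,z)[:2]-o)*1000 for q in((296.2,183.5),(295.7,202.1))]; print(z,np.round(P,1),np.linalg.norm(P[0]-P[1]))
# lip/guides reference seen in same picture, z=.023/.034: guide blocks tops
for n,q,z in(("lip mid",(255+(552-385)/3.5,130+231/3.5),.023),("guideL",(255+(575-385)/3.5,130+187/3.5),.034),("guideR",(255+(569-385)/3.5,130+276/3.5),.034)): print(n,(M@(onz(e,q,z)[:2]-o)*1000).round(1))
im=e["pixels"].astype(int); print(im[180:206,285].mean(1).astype(int)); print(im[180:206,293].mean(1).astype(int))
```

```text
0.075 [[-83.1  22. ]
 [-81.1 -23.1]] 45.18460142107948
0.083 [[-82.8  20.7]
 [-80.8 -24. ]] 44.80874286316757
0.095 [[-82.2  18.8]
 [-80.2 -25.4]] 44.24495502629985
lip mid [-66.8  -0.6]
guideL [-52.2  30.9]
guideR [-52.1 -33.5]
[100 101  92 106 108 109 109 112 111 111 109 112 114 112 109 106 106 109
 112 114 112  75  81 143 160 155]
[137 134 131 108 105 104 104 105 108 107 109 110 108 111 109 106 105 108
 114 113 109  96  75 109 211 207]
```

The block lines up with the guides to within about 1 mm. I'll slide it in level, then lower it onto the lip.

Request:
{"fn": "send_rows", "kwargs": {
  "commands": "0 -0.6 0 0 0;0 -0.6 0 0 0;0 -0.6 0 0 0;0 -0.6 0 0 0;0 -0.6 0 0 0;0 -0.6 0 0 0;0 -0.6 0 0 0;0 -0.5 0 0 0;0 -0.4 0 0 0;0 0 0 0 0;0 0 0 0.15 0;0 0 0 0.15 0;0 0 0 0.15 0;0 0 0 0.1 0;0 0 0 0 0"
}}

```text
t: 11.87
tcp_pos: [0.5899, -0.0726, 0.0088]
tool_rot: [0.727, 0.687, -0.0, -0.001]
force: [-0.3, 1.3, -1.8]
finger_gap: 0.519
gripper_force: 71.5
```

```bash
python3 go.py .5906 -.0735 .006 -3.3
```

```text
t 11.87 tcp [ 0.5899 -0.0726  0.0088] yang -3.27 zax [-0.001  0.001 -1.   ] gap 0.519 F [-0.3  1.3 -1.8] q [-0.31  0.76  1.64  0.    0.74 -0.25]
units [-0.04  0.04  0.14]
spin 0.01
```

Request:
{"fn": "send_rows", "kwargs": {
  "commands": "0 0 0 0.1 0;0 0 0 0.05 0;0 0 0 0.05 0;0 0 0 0 0"
}}

```text
t: 12.2
tcp_pos: [0.5904, -0.0733, 0.0054]
tool_rot: [0.727, 0.686, -0.0, -0.0]
force: [0.1, -0.2, -2.1]
finger_gap: 0.522
gripper_force: 71.5
```

```bash
python3 go.py
```

```text
t 12.2 tcp [ 0.5904 -0.0733  0.0054] yang -3.32 zax [-0.  0. -1.] gap 0.522 F [ 0.1 -0.2 -2.1] q [-0.31  0.77  1.64 -0.    0.73 -0.25]
```

Request:
{"fn": "send_rows", "kwargs": {
  "commands": "0 0 0 0.05 0;0 0 0 0.05 0;0 0 0 0.05 0;0 0 0 0 0"
}}

```text
t: 12.53
tcp_pos: [0.5907, -0.0733, 0.0047]
tool_rot: [0.727, 0.686, 0.0, 0.0]
force: [-2.9, 1.3, 11.5]
finger_gap: 0.519
gripper_force: 73.2
```

```bash
python3 go.py
```

```text
t 12.53 tcp [ 0.5907 -0.0733  0.0047] yang -3.32 zax [ 0.001 -0.    -1.   ] gap 0.519 F [-2.9  1.3 11.5] q [-0.31  0.77  1.64 -0.    0.73 -0.25]
```

The block touches the lip at the predicted height. I'll let go, rise and back off.

Request:
{"fn": "send_rows", "kwargs": {
  "commands": "85 0 0 0 0;85 0 0 0 0;85 0 0 0 0;85 0 0 0 0;85 0 0 0 0;85 0 0 0 0;85 0 0 -0.5 0;85 0 0 -1 0;85 0 0 -1 0;85 0 0 -1 0;85 0 0 -1 0;85 1 0 0 0;85 1 0 0 0;85 1 0 0 0;85 1 0 0 0;85 0 0 0 1;85 0 0 0 1;85 0 0 0 1;85 0 0 0 1;85 0 0 0 1"
}}

```text
t: 14.2
tcp_pos: [0.5951, 0.0067, 0.0933]
tool_rot: [0.836, 0.548, 0.0, 0.0]
force: [0.5, -0.4, -0.5]
finger_gap: 0.991
gripper_force: 0.0
```

Request:
{"fn": "send_rows", "kwargs": {
  "commands": "85 0 0 0 1;85 0 0 0 1;85 0 0 0 1;85 0 0 0 1;85 0 0 0 1;85 0 0 0 1;85 0 0 0 1;85 0 0 0 1;85 0 0 0 1;85 0 0 0 1;85 0 0 0 1;85 0 0 0 1;85 0 0 0 1;85 0 0 0 1;85 0 0 0 1;85 0 0 0 1;85 0 0 0 1;85 0 0 0 0.5;85 0 0 0 0"
}}

```text
t: 15.78
tcp_pos: [0.5952, 0.0065, 0.0933]
tool_rot: [1.0, -0.029, 0.0, 0.0]
force: [0.9, -0.9, 0.8]
finger_gap: 0.998
gripper_force: 0.0
```

```bash
python3 - <<'E'
from h import *; from station import cams
T=jigT(.5856,-.1614,-1.6285); print("start",T([-.168,-.001,-.008]),"end",T([-.117,-.001,-.008]))
e=cams.snapshot("top"); np.savez("top4.npz",**e)
im=e["pixels"]; 
# pixel rows across the jig centre line, from x'=-130 to -40 mm at z=.065
for a in range(-130,-40,5):
  q=proj(e,T([a/1000,0,.065])); print(a,q.round(0),im[int(q[1]),int(q[0])])
E
python3 go.py .5953 .0064 -.008 -93.3
```

```text
start [ 0.5942905   0.00637805 -0.008     ] end [ 0.59134925 -0.04453706 -0.008     ]
-130 [276. 192.] [91 69 53]
-125 [278. 192.] [85 62 46]
-120 [281. 192.] [236 158  81]
-115 [283. 192.] [235 157  80]
-110 [285. 192.] [237 160  82]
-105 [287. 192.] [240 165  85]
-100 [289. 193.] [243 175  92]
-95 [291. 193.] [188 130  77]
-90 [293. 193.] [151 114  76]
-85 [295. 193.] [146 110  74]
-80 [297. 193.] [148 111  75]
-75 [299. 193.] [152 115  78]
-70 [301. 193.] [154 117  79]
-65 [303. 194.] [154 116  79]
-60 [305. 194.] [153 116  79]
-55 [307. 194.] [149 113  77]
-50 [309. 194.] [150 113  76]
-45 [311. 194.] [154 117  80]
t 15.83 tcp [0.5952 0.0065 0.0932] yang -93.28 zax [ 0. -0. -1.] gap 0.996 F [-0.  -0.5 -0.1] q [-0.18  0.63  1.6   0.    0.91  1.45]
units [0.   0.   5.06]
spin 0.01
```

The block's front edge is at jig x ≈ -97 mm, as intended. I'll lower the open fingers in front of it and push.

Request:
{"fn": "send_rows", "kwargs": {
  "commands": "85 0 0 1 0;85 0 0 1 0;85 0 0 1 0;85 0 0 0.8 0;85 0 0 0.7 0;85 0 0 0.5 0;85 0 0 0 0;85 0 0.3 0 0;85 0 0.3 0 0;85 0 0.2 0 0;85 0 0.2 0 0;85 0 0.2 0 0;85 0 0.2 0 0;85 0 0.2 0 0;85 0 0.2 0 0;85 0 0 0 0"
}}

```text
t: 17.17
tcp_pos: [0.5931, -0.0304, -0.0073]
tool_rot: [1.0, -0.029, 0.0, 0.0]
force: [0.5, 0.3, 0.5]
finger_gap: 0.996
gripper_force: 0.0
```

```bash
python3 go.py .5913 -.0445 -.008 -93.3
```

```text
t 17.17 tcp [ 0.5931 -0.0304 -0.0073] yang -93.36 zax [ 0. -0. -1.] gap 0.996 F [0.5 0.3 0.5] q [-0.24  0.79  1.65 -0.    0.71  1.39]
units [-0.05  0.71  0.03]
spin -0.02
```

Request:
{"fn": "send_rows", "kwargs": {
  "commands": "85 0 0.15 0 0;85 0 0.15 0 0;85 0 0.15 0 0;85 0 0.1 0 0;85 0 0.05 0 0;85 0 0 0 0"
}}

```text
t: 17.67
tcp_pos: [0.5923, -0.0417, -0.0074]
tool_rot: [1.0, -0.029, 0.0, 0.0]
force: [0.1, -0.2, -0.6]
finger_gap: 0.992
gripper_force: 0.0
```

```bash
python3 go.py .5913 -.0445 -.008 -93.3
python3 - <<'E'
from h import *; from station import cams
T=jigT(.5856,-.1614,-1.6285)
e=cams.snapshot("top"); np.savez("top5.npz",**e); im=e["pixels"]
for a in range(-100,-38,3):
  print(a,[im[int(q[1]+.5),int(q[0]+.5)].tolist() for q in(proj(e,T([a/1000,y,.06])) for y in(-.012,.0,.012))])
E
```

```text
t 17.67 tcp [ 0.5923 -0.0417 -0.0074] yang -93.33 zax [ 0. -0. -1.] gap 0.992 F [ 0.1 -0.2 -0.6] q [-0.26  0.79  1.65 -0.    0.71  1.37]
units [-0.04  0.14  0.03]
spin -0.01
-100 [[70, 60, 52], [86, 80, 74], [87, 81, 74]]
-97 [[67, 54, 46], [86, 79, 73], [87, 81, 74]]
-94 [[62, 49, 39], [81, 74, 68], [87, 81, 73]]
-91 [[63, 50, 40], [65, 52, 42], [83, 75, 69]]
-88 [[64, 50, 40], [65, 50, 40], [70, 57, 48]]
-85 [[68, 55, 47], [65, 50, 40], [66, 51, 40]]
-82 [[67, 54, 46], [70, 59, 49], [75, 64, 56]]
-79 [[65, 52, 41], [71, 59, 51], [73, 61, 53]]
-76 [[95, 82, 55], [65, 47, 34], [68, 51, 38]]
-73 [[74, 58, 46], [66, 48, 37], [67, 49, 35]]
-70 [[112, 77, 48], [66, 49, 37], [63, 44, 30]]
-67 [[126, 82, 46], [76, 60, 48], [89, 74, 63]]
-64 [[119, 79, 45], [67, 50, 38], [84, 68, 56]]
-61 [[112, 83, 55], [68, 51, 39], [83, 68, 56]]
-58 [[140, 108, 72], [67, 50, 39], [92, 78, 66]]
-55 [[140, 107, 73], [65, 48, 36], [80, 63, 51]]
-52 [[138, 105, 70], [65, 47, 34], [72, 54, 41]]
-49 [[135, 102, 69], [64, 46, 32], [65, 45, 31]]
-46 [[138, 104, 70], [91, 68, 48], [75, 56, 39]]
-43 [[141, 106, 72], [137, 105, 71], [137, 106, 72]]
-40 [[141, 107, 72], [143, 111, 75], [143, 111, 75]]
```

At y' = -12 mm the lip is fully visible from -73 to -62, and the block front starts at about -60, so the block is off the lip and should have dropped in. I'll retreat, rise and verify.

Request:
{"fn": "send_rows", "kwargs": {
  "commands": "85 0 -0.5 0 0;85 0 -0.9 0 0;85 0 -0.9 0 0;85 0 -0.9 0 0;0 0 -0.5 -0.8 0;0 0 0 -1 0;0 0 0 -1 0;0 0 0 -1 0;0 0 0 -1 0;0 0 0 -1 0;0 0 0 -1 0;0 0 0 -1 0;0 0 0 -1 0;0 0 0 -1 0;0 0 0 0 0"
}}

```text
t: 18.97
tcp_pos: [0.5993, 0.0331, 0.193]
tool_rot: [1.0, -0.029, 0.004, 0.0]
force: [0.2, 0.5, 0.7]
finger_gap: 0.001
gripper_force: 0.0
```

```bash
python3 go.py
python3 - <<'E'
from h import *; from station import cams
T=jigT(.5856,-.1614,-1.6285)
e=cams.snapshot("top"); d=cams.snapshot("side"); np.savez("top6.npz",**e); np.savez("side6.npz",**d)
k=lambda x,f:cv2.resize(x[:,:,::-1],None,fx=f,fy=f,interpolation=2)
ims=[]
for D,(x0,y0,w,h,f) in((e,(283,155,95,75,4.2)),(d,(300,155,95,110,4.2))):
    im=k(D["pixels"][y0:y0+h,x0:x0+w],f); g=lambda p:tuple(int(v) for v in (proj(D,T(p))-[x0,y0]+.5)*f)
    P=[(-.06,-.0225,.06),(.06,-.0225,.06),(.06,.0225,.06),(-.06,.0225,.06)]
    for i in range(4): cv2.line(im,g(P[i-1]),g(P[i]),(255,255,0),1)
    Q=[(.06,-.0225,.015),(.06,.0225,.015)]; cv2.line(im,g(Q[0]),g(Q[1]),(255,0,0),1)
    ims.append(im)
H=max(i.shape[0] for i in ims); cv2.imwrite("pics/s6.png",np.hstack([cv2.copyMakeBorder(i,0,H-i.shape[0],0,0,0) for i in ims]))
E
```

```text
t 18.97 tcp [0.5993 0.0331 0.193 ] yang -93.28 zax [ 0.009 -0.001 -1.   ] gap 0.001 F [0.2 0.5 0.7] q [-0.13  0.5   1.51  0.    1.12  1.5 ]
```

View pics/s6.png

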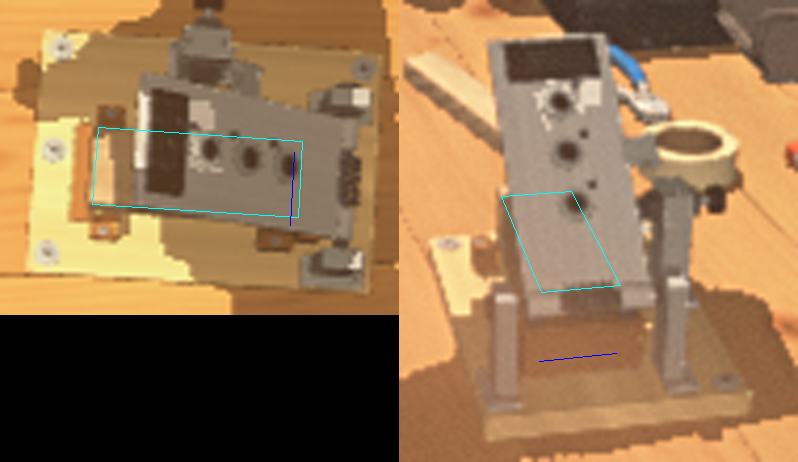

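The block front matches the seated outline: its front edge is at about (306,187)–(305,204), the lip is fully visible and the sides are between the guides. It's down in the nest. Next I'll work out the arc for pushing the pad with shut fingers.

Run:
```python
from h import *; from station import readout
T=jigT(.5856,-.1614,-1.6285); s=readout.sense(); Q=R.from_quat([1,-.029,0,0]).as_matrix()
pts=[T([-.008,0,.172])]
for q in(.72,.6,.5,.4,.3,.2,.1,.03,0,-.02):
    p=leafpt(.144,0,.006,q); p[0]+=.012*min(1,max(q,0)/.3); p[2]-=.027; pts.append(T(p))
prev=s["tcp_pos"]
for p in pts: print(p.round(4),(Q.T@(p-prev)/.02).round(2)); prev=p
```

```text
[ 0.5861 -0.1534  0.172 ] [0.01 9.34 0.86]
[ 0.586  -0.1541  0.1395] [0.   0.03 1.63]
[ 0.5867 -0.143   0.1263] [-0.   -0.56  0.66]
[ 0.5871 -0.1349  0.1143] [-0.  -0.4  0.6]
[ 0.5875 -0.1282  0.1016] [-0.   -0.34  0.64]
[ 0.5878 -0.1227  0.0883] [-0.   -0.27  0.67]
[ 0.5883 -0.1145  0.0745] [-0.   -0.41  0.69]
[ 0.5887 -0.1078  0.0603] [-0.   -0.34  0.71]
[ 0.5889 -0.1039  0.0503] [-0.   -0.19  0.5 ]
[ 0.589  -0.1025  0.046 ] [-0.   -0.07  0.22]
[ 0.589  -0.1024  0.0431] [-0.   -0.    0.14]
```

Request:
{"fn": "send_rows", "kwargs": {
  "commands": "0 0 0.8 0 0;0 0 0.85 0 0;0 0 0.85 0 0;0 0 0.85 0 0;0 0 0.85 0 0;0 0 0.85 0 0;0 0 0.85 0 0;0 0 0.85 0 0;0 0 0.85 0 0;0 0 0.85 0 0;0 0 0.85 0 0;0 0 0 0.5 0;0 0 0 0.5 0;0 0 0 0.5 0;0 0 0 0.5 0;0 0 0 0.3 0;0 0 0 0.2 0;0 0 0 0 0"
}}

```text
t: 20.57
tcp_pos: [0.5851, -0.1522, 0.1372]
tool_rot: [1.0, -0.029, -0.001, -0.001]
force: [1.0, 0.1, 0.9]
finger_gap: -0.001
gripper_force: 0.0
```

```bash
python3 go.py .586 -.1541 .1395 -93.3
```

```text
t 20.57 tcp [ 0.5851 -0.1522  0.1372] yang -93.28 zax [-0.002  0.001 -1.   ] gap -0.001 F [1.  0.1 0.9] q [-0.44  0.58  1.55  0.    1.02  1.19]
units [ 0.05  0.09 -0.12]
spin 0.01
```

Request:
{"fn": "send_rows", "kwargs": {
  "commands": "0 0 0 0.3 0;0 0 0 0.3 0;0 0 -0.15 0.2 0;0 0 -0.2 0.2 0;0 0 -0.2 0.3 0;0 0 -0.2 0.3 0;0 0 0 0 0"
}}

```text
t: 21.15
tcp_pos: [0.588, -0.1391, 0.1071]
tool_rot: [1.0, -0.029, 0.002, 0.001]
force: [-0.1, -2.3, 5.9]
finger_gap: 0.002
gripper_force: 3.0
```

```bash
python3 go.py .5871 -.1349 .1143
```

```text
t 21.15 tcp [ 0.588  -0.1391  0.1071] yang -93.28 zax [ 0.003 -0.003 -1.   ] gap 0.002 F [-0.1 -2.3  5.9] q [-0.42  0.62  1.57 -0.    0.95  1.21]
units [-0.06 -0.21 -0.36]
```

Contact with the pad, at 6 N. I'll follow the arc down.

Request:
{"fn": "send_rows", "kwargs": {
  "commands": "0 0 -0.3 0.3 0;0 0 -0.3 0.35 0;0 0 -0.2 0.35 0;0 0 -0.2 0.35 0;0 0 -0.2 0.35 0;0 0 -0.2 0.35 0;0 0 -0.15 0.3 0;0 0 0 0 0"
}}

```text
t: 21.82
tcp_pos: [0.5909, -0.1109, 0.061]
tool_rot: [1.0, -0.028, 0.003, 0.003]
force: [-1.2, -7.9, 6.5]
finger_gap: 0.002
gripper_force: 4.1
```

```bash
python3 go.py .589 -.1025 .046
```

```text
t 21.82 tcp [ 0.5909 -0.1109  0.061 ] yang -93.25 zax [ 0.005 -0.006 -1.   ] gap 0.002 F [-1.2 -7.9  6.5] q [-0.37  0.68  1.61 -0.01  0.84  1.26]
units [-0.12 -0.42  0.75]
```

Request:
{"fn": "send_rows", "kwargs": {
  "commands": "0 0 -0.1 0.25 0;0 0 -0.1 0.25 0;0 0 -0.05 0.15 0;0 0 0 0.1 0;0 0 0 0 0"
}}

```text
t: 22.23
tcp_pos: [0.5917, -0.1059, 0.0482]
tool_rot: [1.0, -0.028, 0.003, 0.003]
force: [-2.0, -6.1, 14.4]
finger_gap: -0.003
gripper_force: 7.9
```

```bash
python3 go.py .589 -.1025 .046
```

```text
t 22.23 tcp [ 0.5917 -0.1059  0.0482] yang -93.27 zax [ 0.007 -0.006 -1.   ] gap -0.003 F [-2.  -6.1 14.4] q [-0.36  0.7   1.62 -0.    0.81  1.27]
units [-0.15 -0.16  0.11]
```

Request:
{"fn": "send_rows", "kwargs": {
  "commands": "0 0 0 0.1 0;0 0 0 0.1 0;0 0 0 0.1 0;0 0 0 0 0"
}}

```text
t: 22.57
tcp_pos: [0.5919, -0.1059, 0.0476]
tool_rot: [1.0, -0.028, 0.004, 0.003]
force: [-11.4, -4.2, 47.6]
finger_gap: -0.003
gripper_force: 23.9
```

```bash
python3 go.py
```

```text
t 22.57 tcp [ 0.5919 -0.1059  0.0476] yang -93.24 zax [ 0.008 -0.007 -1.   ] gap -0.003 F [-11.4  -4.2  47.6] q [-0.36  0.7   1.62 -0.    0.81  1.27]
```

The force jumped to 48 N within 0.6 mm, so something hit a hard stop. I'll back off a little to see whether the catch holds the plate.

Request:
{"fn": "send_rows", "kwargs": {
  "commands": "0 0 0 -0.2 0;0 0 0 -0.2 0;0 0 0 -0.2 0;0 0 0 -0.1 0;0 0 0 0 0"
}}

```text
t: 22.98
tcp_pos: [0.5913, -0.1046, 0.0548]
tool_rot: [1.0, -0.029, 0.003, 0.002]
force: [-0.1, -4.9, 8.6]
finger_gap: 0.0
gripper_force: 4.7
```

```bash
python3 go.py
python3 - <<'E'
from h import *; from station import cams
d=cams.snapshot("side"); np.savez("side7.npz",**d)
T=jigT(.5856,-.1614,-1.6285); im=d["pixels"]
# plate's right edge (near side view) and top: predicted pixel of front-left ear, for various q
for q in(-.02,.006,.03,.06,.1): print(q,[proj(d,T(leafpt(r,y,.0035,q))).round(1).tolist() for r,y in((.054,0),(.085,0),(.116,0),(.131,-.027),(.131,.027))])
g=cv2.cvtColor(im,cv2.COLOR_RGB2GRAY).astype(int); 
for r in range(190,232,1): print(r,g[r,318:366:2])
E
```

```text
t 22.98 tcp [ 0.5913 -0.1046  0.0548] yang -93.3 zax [ 0.006 -0.004 -1.   ] gap 0.0 F [-0.1 -4.9  8.6] q [-0.36  0.69  1.62 -0.    0.83  1.27]
-0.02 [[340.2, 213.8], [337.3, 208.1], [334.7, 202.7], [323.1, 201.0], [343.7, 199.5]]
0.006 [[340.2, 213.3], [337.4, 207.3], [334.7, 201.7], [323.2, 199.9], [343.7, 198.3]]
0.03 [[340.2, 212.9], [337.4, 206.6], [334.8, 200.7], [323.2, 198.8], [343.8, 197.2]]
0.06 [[340.2, 212.3], [337.4, 205.7], [334.8, 199.6], [323.2, 197.5], [343.8, 195.9]]
0.1 [[340.3, 211.6], [337.5, 204.6], [334.9, 198.0], [323.3, 195.7], [344.0, 194.2]]
190 [190 192 137 128 131 138 135  75  75  69 137 142 174 205 191 192 187 188
 195 182 132 233 194 121]
191 [192 193 161 114 103 106 141  72  69  71  90  76 137 230 190 194 188 187
 191 185 109 193 242 231]
192 [220 236 109  82  79  87 140  78  78  88  86  60 115 255 190 192 194 189
 190 183 114 147 192 234]
193 [194 242  89  81  74  83 142 120 119 139  82  68 149 248 196 195 191 191
 189 180 129 139 147 172]
194 [167 245 132  78  82  79 105 124 106 109  65  65  90 247 218 191 189 196
 193 179 129 138 146 153]
195 [169 24
[... 3099 characters left out ...]
 130 120 142 148 150 150 132 106 107  99  98 101 100  98
 166 165 169 193  89 129]
226 [224 177 114 135 140 121 136 163 162 159 129 107 101 100 104 102 108  99
 165 164 165 184  92 130]
227 [225 172 111 147 145 124 126 166 168 168 140 107 101  99 101 102 110  98
 160 152 147 151  99 128]
228 [223 173 116 149 148 120 127 171 167 170 138 110 100 109 109 106 100  99
 130 113 124 131 103 132]
229 [224 177 114 147 147 120 129 163 157 153 145 116 103 103 106  97 100  95
  98  93 124 131 103 134]
230 [224 198 114 145 148 132 121 135 122 120 114 106 101 101 100  99 103  97
 100  94 122 127 104 133]
231 [223 224 118 145 149 123 109 114 109 108 110 108 106 106 106 104  98 102
 102 109 111 127 105 131]
```

The plate follows the tool up at 9 N, and the bushes put its angle at about 0.09. So it was blocked at roughly 0.04 rather than latched. That fits the block's front still resting on the lip's inner edge: the pushing finger stopped at -62.7 mm. I'll let the plate up gently along the arc and push the block the last 3 mm.

Request:
{"fn": "send_rows", "kwargs": {
  "commands": "0 0 0.15 -0.4 0;0 0 0.15 -0.4 0;0 0 0.2 -0.4 0;0 0 0.2 -0.4 0;0 0 0.25 -0.4 0;0 0 0.25 -0.4 0;0 0 0.3 -0.4 0;0 0 0.3 -0.4 0;0 0 0.3 -0.4 0;0 0 0.1 -0.4 0;0 0 0 -0.4 0;0 0 0 -0.8 0;0 0 0 -1 0;0 0 0 -1 0;0 0 0 0 0"
}}

```text
t: 24.28
tcp_pos: [0.5882, -0.1461, 0.2]
tool_rot: [1.0, -0.029, 0.003, 0.001]
force: [0.4, -0.3, 0.8]
finger_gap: 0.001
gripper_force: 0.0
```

```bash
python3 go.py .5953 .0064 .2 -93.3
```

```text
t 24.28 tcp [ 0.5882 -0.1461  0.2   ] yang -93.31 zax [ 0.006 -0.001 -1.   ] gap 0.001 F [ 0.4 -0.3  0.8] q [-0.43  0.5   1.49  0.    1.14  1.2 ]
units [-0.09 -7.64 -0.01]
spin -0.0
```

Request:
{"fn": "send_rows", "kwargs": {
  "commands": "0 0 -0.85 0 0;0 0 -0.85 0 0;0 0 -0.85 0 0;0 0 -0.85 0 0;85 0 -0.85 0 0;85 0 -0.85 0 0;85 0 -0.85 0 0;85 0 -0.85 0 0;85 0 -0.85 0 0;85 0 0 1 0;85 0 0 1 0;85 0 0 1 0;85 0 0 1 0;85 0 0 1 0;85 0 0 1 0;85 0 0 1 0;85 0 0 1 0;85 0 0 0.8 0;85 0 0 0.7 0"
}}

```text
t: 25.87
tcp_pos: [0.5928, 0.0075, 0.0039]
tool_rot: [1.0, -0.029, -0.002, -0.001]
force: [0.3, 0.2, 0.5]
finger_gap: 0.996
gripper_force: 0.0
```

Request:
{"fn": "send_rows", "kwargs": {
  "commands": "85 0 0 0.6 0;85 0 0 0.3 0;85 0 0 0 0"
}}

```text
t: 26.12
tcp_pos: [0.5934, 0.007, -0.0134]
tool_rot: [1.0, -0.029, -0.002, -0.0]
force: [-0.9, 0.3, -0.3]
finger_gap: 0.991
gripper_force: 0.0
```

```bash
python3 go.py .5913 -.0465 -.008 -93.3
python3 - <<'E'
from h import *; from station import cams
T=jigT(.5856,-.1614,-1.6285)
e=cams.snapshot("top"); np.savez("top8.npz",**e); g=cv2.cvtColor(e["pixels"],cv2.COLOR_RGB2GRAY).astype(np.float32)
A=list(range(-80,-40,2))
print(A)
for y in(-.015,-.008,0,.008,.015): print(y,[int(cv2.getRectSubPix(g,(1,1),tuple(float(v) for v in proj(e,T([a/1000,y,.064]))))[0,0]) for a in A])
Y=list(range(-34,36,2)); print(Y)
for a in(-.056,-.05,-.044): print(a,[int(cv2.getRectSubPix(g,(1,1),tuple(float(v) for v in proj(e,T([a,y/1000,.064]))))[0,0]) for y in Y])
E
```

```text
t 26.12 tcp [ 0.5934  0.007  -0.0134] yang -93.33 zax [-0.004  0.001 -1.   ] gap 0.991 F [-0.9  0.3 -0.3] q [-0.18  0.8   1.65  0.    0.7   1.45]
units [ 0.05  2.68 -0.27]
spin -0.01
[-80, -78, -76, -74, -72, -70, -68, -66, -64, -62, -60, -58, -56, -54, -52, -50, -48, -46, -44, -42]
-0.015 [164, 146, 136, 116, 96, 91, 92, 92, 89, 95, 110, 116, 116, 115, 112, 113, 114, 115, 114, 113]
-0.008 [136, 137, 137, 129, 103, 93, 91, 92, 90, 90, 109, 111, 111, 111, 110, 110, 111, 111, 112, 113]
0 [134, 143, 145, 129, 104, 90, 91, 92, 85, 91, 109, 114, 113, 113, 113, 113, 113, 115, 116, 116]
0.008 [113, 122, 140, 121, 101, 90, 90, 92, 84, 96, 110, 115, 117, 119, 119, 119, 118, 116, 116, 117]
0.015 [139, 140, 138, 123, 101, 92, 92, 91, 86, 97, 108, 114, 115, 114, 115, 115, 116, 116, 116, 116]
[-34, -32, -30, -28, -26, -24, -22, -20, -18, -16, -14, -12, -10, -8, -6, -4, -2, 0, 2, 4, 6, 8, 10, 12, 14, 16, 18, 20, 22, 24, 26, 28, 30, 32, 34]
-0.056 [83, 71, 74, 95, 89, 81, 94, 117, 116, 116, 115, 113, 111, 111, 111, 110, 110, 113, 114, 116, 117, 117, 115, 113, 115, 113, 109, 106, 99, 84, 83, 87, 93, 98, 97]
-0.05 [90, 77, 76, 84, 86, 81, 101, 115, 117, 115, 111, 109, 109, 110, 112, 111, 110, 113, 116, 117, 118, 119, 117, 115, 115, 115, 113, 106, 95, 84, 82, 86, 92, 95, 102]
-0.044 [122, 106, 104, 101, 87, 77, 102, 113, 117, 116, 113, 112, 110, 112, 113, 114, 115, 116, 118, 118, 116, 116, 116, 117, 116, 115, 114, 111, 108, 107, 109, 116, 119, 118, 126]
```

The front top edge is at about -61 mm. If the block is tilted with its front up on the lip, its lower corner is about 3 mm further forward, at -64, so it's still on the lip. I'll push about 4 mm further than before.

Request:
{"fn": "send_rows", "kwargs": {
  "commands": "85 0 0.4 0 0;85 0 0.4 0 0;85 0 0.4 0 0;85 0 0.4 0 0;85 0 0.3 0 0;85 0 0.2 0 0;85 0 0.1 0 0;85 0 0.1 0 0;85 0 0.1 0 0;85 0 0.1 0 0;85 0 0.1 0 0;85 0 0 0 0"
}}

```text
t: 27.17
tcp_pos: [0.592, -0.0455, -0.0115]
tool_rot: [1.0, -0.029, -0.0, 0.0]
force: [-0.6, 0.3, -0.5]
finger_gap: 0.997
gripper_force: 0.0
```

```bash
cat > chk.py <<'E'
from h import *; from station import cams
T=jigT(.5856,-.1614,-1.6285)
e=cams.snapshot("top"); g=cv2.cvtColor(e["pixels"],cv2.COLOR_RGB2GRAY).astype(np.float32)
A=list(range(-80,-40,2)); print(A)
for y in(-.018,-.015,-.008,0,.008,.015,.018): print(y,[int(cv2.getRectSubPix(g,(1,1),tuple(float(v) for v in proj(e,T([a/1000,y,.064]))))[0,0]) for a in A])
E
python3 go.py .5922 -.0456 -.0134; python3 chk.py
```

```text
t 27.17 tcp [ 0.592  -0.0455 -0.0115] yang -93.32 zax [-0. -0. -1.] gap 0.997 F [-0.6  0.3 -0.5] q [-0.26  0.79  1.65 -0.    0.7   1.36]
units [0.01 0.01 0.1 ]
[-80, -78, -76, -74, -72, -70, -68, -66, -64, -62, -60, -58, -56, -54, -52, -50, -48, -46, -44, -42]
-0.018 [63, 100, 168, 190, 160, 147, 147, 142, 107, 111, 120, 164, 203, 197, 141, 121, 116, 117, 118, 117]
-0.015 [55, 57, 64, 89, 83, 84, 90, 94, 95, 113, 117, 117, 117, 119, 117, 114, 111, 112, 113, 114]
-0.008 [54, 58, 58, 54, 50, 50, 49, 50, 51, 51, 51, 81, 73, 59, 52, 49, 49, 49, 55, 77]
0 [54, 60, 62, 59, 53, 49, 51, 51, 61, 65, 58, 53, 55, 55, 54, 51, 48, 48, 51, 85]
0.008 [53, 55, 61, 63, 59, 53, 51, 52, 70, 76, 74, 72, 76, 76, 72, 65, 59, 54, 52, 84]
0.015 [57, 55, 59, 67, 63, 57, 53, 53, 53, 65, 67, 67, 68, 68, 66, 58, 53, 50, 53, 72]
0.018 [62, 56, 57, 65, 65, 58, 53, 51, 51, 62, 58, 55, 55, 56, 54, 52, 53, 63, 83, 108]
```

No force yet. I'll push on in small steps until I feel the back stop, where the block must be clear of the lip.

Request:
{"fn": "send_rows", "kwargs": {
  "commands": "85 0 0.05 0 0;85 0 0.05 0 0;85 0 0 0 0"
}}

```text
t: 27.47
tcp_pos: [0.5918, -0.0464, -0.0114]
tool_rot: [1.0, -0.029, -0.0, -0.001]
force: [0.6, 4.1, -0.1]
finger_gap: 0.996
gripper_force: 2.2
```

Request:
{"fn": "send_rows", "kwargs": {
  "commands": "85 0 0.05 0 0;85 0 0.05 0 0;85 0 0 0 0"
}}

```text
t: 27.72
tcp_pos: [0.5917, -0.0464, -0.0112]
tool_rot: [1.0, -0.029, -0.0, -0.002]
force: [2.0, 10.2, 1.2]
finger_gap: 0.994
gripper_force: 5.8
```

The finger meets a hard stop with its face at about -58 mm, so the block is against the back stop and off the lip. I'll retreat and press again.

Request:
{"fn": "send_rows", "kwargs": {
  "commands": "85 0 -0.4 0 0;85 0 -0.9 0 0;85 0 -0.9 0 0;85 0 -0.9 0 0;0 0 -0.5 -0.8 0;0 0 0 -1 0;0 0 0 -1 0;0 0 0 -1 0;0 0 0 -1 0;0 0 0 -1 0;0 0 0 -1 0;0 0 0 -1 0;0 0 0 -1 0;0 0 0 -1 0;0 0 0 -1 0;0 0 0 0 0"
}}

```text
t: 29.05
tcp_pos: [0.5989, 0.0217, 0.209]
tool_rot: [1.0, -0.029, 0.004, 0.001]
force: [0.6, -0.6, 1.3]
finger_gap: -0.001
gripper_force: 0.0
```

```bash
python3 go.py .586 -.1541 .2 -93.3;python3 chk.py
```

```text
t 29.05 tcp [0.5989 0.0217 0.209 ] yang -93.31 zax [ 0.009 -0.002 -1.   ] gap -0.001 F [ 0.6 -0.6  1.3] q [-0.15  0.48  1.5  -0.    1.15  1.48]
units [-0.14  8.81  0.46]
spin -0.0
[-80, -78, -76, -74, -72, -70, -68, -66, -64, -62, -60, -58, -56, -54, -52, -50, -48, -46, -44, -42]
-0.018 [231, 231, 228, 214, 178, 161, 159, 161, 159, 133, 129, 166, 204, 211, 210, 209, 207, 208, 210, 210]
-0.015 [230, 230, 224, 199, 168, 158, 159, 162, 159, 134, 140, 174, 200, 206, 206, 206, 200, 199, 201, 202]
-0.008 [227, 227, 227, 216, 181, 161, 159, 159, 146, 123, 136, 184, 197, 197, 197, 197, 199, 198, 198, 198]
0 [226, 231, 233, 214, 181, 158, 158, 158, 144, 139, 158, 201, 204, 203, 202, 201, 201, 202, 203, 204]
0.008 [192, 214, 229, 205, 175, 157, 156, 158, 153, 151, 176, 206, 201, 202, 204, 207, 209, 209, 208, 209]
0.015 [229, 229, 228, 209, 174, 159, 157, 158, 158, 131, 126, 157, 195, 198, 196, 197, 201, 203, 203, 203]
0.018 [231, 230, 226, 203, 170, 157, 156, 158, 157, 130, 114, 150, 187, 192, 190, 180, 180, 183, 188, 195]
```

A dark gap now shows between the lip (-72 to -63) and the block front (-58.5), so it has dropped in. Pressing the plate again.

Request:
{"fn": "send_rows", "kwargs": {
  "commands": "0 -0.1 0.8 0 0;0 0 0.8 0 0;0 0 0.8 0 0;0 0 0.8 0 0;0 0 0.8 0 0;0 0 0.8 0 0;0 0 0.8 0 0;0 0 0.8 0 0;0 0 0.8 0 0;0 0 0.8 0 0;0 0 0.8 0 0;0 0 0 0.8 0;0 0 0 0.8 0;0 0 0 0.8 0;0 0 0 0.7 0;0 0 0 0.5 0;0 0 0 0.3 0;0 0 0 0.3 0;0 0 -0.15 0.2 0;0 0 -0.2 0.2 0"
}}

```text
t: 30.77
tcp_pos: [0.584, -0.146, 0.1133]
tool_rot: [1.0, -0.029, -0.0, 0.0]
force: [-2.4, -0.5, 6.9]
finger_gap: 0.004
gripper_force: 4.1
```

Request:
{"fn": "send_rows", "kwargs": {
  "commands": "0 0 -0.2 0.3 0;0 0 -0.2 0.3 0;0 0 -0.25 0.3 0;0 0 -0.25 0.35 0;0 0 -0.2 0.35 0;0 0 -0.2 0.35 0;0 0 -0.2 0.35 0;0 0 0 0 0"
}}

```text
t: 31.43
tcp_pos: [0.5869, -0.119, 0.0668]
tool_rot: [1.0, -0.028, 0.001, 0.003]
force: [-1.3, -6.9, 7.7]
finger_gap: -0.001
gripper_force: 3.9
```

```bash
python3 go.py .589 -.1045 .046
```

```text
t 31.43 tcp [ 0.5869 -0.119   0.0668] yang -93.23 zax [ 0.002 -0.005 -1.   ] gap -0.001 F [-1.3 -6.9  7.7] q [-0.38  0.67  1.61 -0.01  0.85  1.25]
units [ 0.06 -0.74  1.03]
```

Request:
{"fn": "send_rows", "kwargs": {
  "commands": "0 0 -0.2 0.25 0;0 0 -0.2 0.25 0;0 0 -0.15 0.2 0;0 0 -0.1 0.15 0;0 0 -0.05 0.1 0;0 0 0 0.1 0;0 0 0 0 0"
}}

```text
t: 32.02
tcp_pos: [0.5898, -0.1055, 0.0472]
tool_rot: [1.0, -0.029, 0.003, 0.003]
force: [0.4, -5.6, 6.9]
finger_gap: 0.002
gripper_force: 3.3
```

```bash
python3 go.py .589 -.1025 .042
```

```text
t 32.02 tcp [ 0.5898 -0.1055  0.0472] yang -93.28 zax [ 0.007 -0.006 -1.   ] gap 0.002 F [ 0.4 -5.6  6.9] q [-0.36  0.7   1.62 -0.    0.81  1.27]
units [-0.05 -0.15  0.26]
```

It's past the earlier blocking height with only 7 N. I'll go on down in small steps.

Request:
{"fn": "send_rows", "kwargs": {
  "commands": "0 0 0 0.1 0;0 0 0 0.1 0;0 0 0 0.1 0;0 0 0 0 0"
}}

```text
t: 32.35
tcp_pos: [0.5898, -0.105, 0.0413]
tool_rot: [1.0, -0.029, 0.003, 0.002]
force: [-0.6, -5.3, 9.4]
finger_gap: 0.004
gripper_force: 4.5
```

Request:
{"fn": "send_rows", "kwargs": {
  "commands": "0 0 0 0.1 0;0 0 0 0.1 0;0 0 0 0 0"
}}

```text
t: 32.6
tcp_pos: [0.5899, -0.1051, 0.0405]
tool_rot: [1.0, -0.028, 0.004, 0.003]
force: [-4.2, -3.9, 26.5]
finger_gap: 0.001
gripper_force: 13.1
```

The stop comes at 0.0405, where the plate's end stop was predicted. I'll back off to test the catch.

Request:
{"fn": "send_rows", "kwargs": {
  "commands": "0 0 0 -0.2 0;0 0 0 -0.2 0;0 0 0 -0.2 0;0 0 0 -0.2 0;0 0 0 0 0"
}}

```text
t: 33.02
tcp_pos: [0.5867, -0.1019, 0.0518]
tool_rot: [1.0, -0.029, -0.0, -0.0]
force: [0.4, -1.1, -0.2]
finger_gap: 0.001
gripper_force: 0.0
```

```bash
python3 go.py
```

```text
t 33.02 tcp [ 0.5867 -0.1019  0.0518] yang -93.31 zax [-0.  0. -1.] gap 0.001 F [ 0.4 -1.1 -0.2] q [-0.36  0.69  1.63  0.    0.82  1.27]
```

The force is zero with the tool 11 mm up, so the catch holds the plate. I'll rise clear and confirm in the images.

Request:
{"fn": "send_rows", "kwargs": {
  "commands": "0 0 0 -0.6 0;0 0 0 -1 0;0 0 0 -1 0;0 0 0 -1 0;0 0 0 -1 0;0 0 0 -1 0;0 0 0 -1 0;0 0 -1 0 0;0 0 -1 0 0;0 0 -1 0 0;0 0 -1 0 0;0 0 -1 0 0;0 0 -1 0 0;0 0 0 0 0"
}}

```text
t: 34.18
tcp_pos: [0.5929, 0.0213, 0.1836]
tool_rot: [1.0, -0.027, -0.001, -0.001]
force: [-0.5, -0.5, 0.3]
finger_gap: -0.002
gripper_force: 0.0
```

```bash
python3 go.py
python3 - <<'E'
from h import *; from station import cams
T=jigT(.5856,-.1614,-1.6285); d=cams.snapshot("side"); e=cams.snapshot("top"); g=cv2.cvtColor(d["pixels"],cv2.COLOR_RGB2GRAY).astype(np.float32); ge=cv2.cvtColor(e["pixels"],cv2.COLOR_RGB2GRAY).astype(np.float32)
S=lambda g,q:int(cv2.getRectSubPix(g,(1,1),tuple(float(v) for v in q))[0,0])
rs=list(range(40,172,4)); print(rs)
for q in(.006,.05,.1,.2,.72): 
  print(q,[S(g,proj(d,T(leafpt(r/1000,0,.0065,q)))) for r in rs]); print("   top",[S(ge,proj(e,T(leafpt(r/1000,0,.0065,q)))) for r in rs])
t0,s0=load("top0.npz"),load("side0.npz")
for n,a,b in(("top",t0,e),("side",s0,d)):
  m=(cv2.absdiff(a["pixels"],b["pixels"]).max(2)>70).astype(np.uint8); m=cv2.morphologyEx(m,cv2.MORPH_OPEN,np.ones((3,3)))
  _,_,st,_=cv2.connectedComponentsWithStats(m); print(n,[r.tolist() for r in st[1:] if r[4]>15])
E
```

```text
t 34.18 tcp [0.5929 0.0213 0.1836] yang -93.13 zax [-0.001  0.002 -1.   ] gap -0.002 F [-0.5 -0.5  0.3] q [-0.15  0.51  1.53  0.    1.1   1.47]
[40, 44, 48, 52, 56, 60, 64, 68, 72, 76, 80, 84, 88, 92, 96, 100, 104, 108, 112, 116, 120, 124, 128, 132, 136, 140, 144, 148, 152, 156, 160, 164, 168]
0.006 [140, 151, 143, 101, 77, 110, 169, 154, 133, 132, 107, 84, 76, 86, 111, 123, 131, 131, 100, 83, 79, 92, 85, 75, 77, 81, 85, 81, 92, 113, 137, 143, 141]
   top [144, 141, 96, 63, 62, 91, 130, 145, 144, 131, 84, 62, 65, 106, 139, 145, 144, 127, 74, 62, 71, 120, 159, 148, 70, 68, 67, 69, 71, 105, 236, 216, 210]
0.05 [147, 157, 123, 86, 125, 204, 181, 135, 127, 103, 74, 87, 110, 126, 131, 132, 100, 86, 96, 118, 82, 75, 77, 79, 79, 91, 112, 139, 140, 139, 139, 151, 188]
   top [144, 148, 105, 63, 61, 83, 128, 141, 144, 133, 93, 62, 62, 99, 136, 146, 145, 133, 76, 62, 68, 115, 150, 163, 70, 68, 68, 69, 70, 103, 230, 207, 212]
0.1 [156, 152, 92, 139, 230, 218, 144, 130, 103, 91, 105, 126, 131, 128, 109, 93, 99, 103, 78, 72, 75, 75, 87, 109, 140, 138, 135, 138, 153, 196, 218, 221, 217]
   top [14
[... 1651 characters left out ...]
, 68, 20, 34, 356], [26, 70, 16, 21, 249], [97, 83, 9, 6, 38], [106, 86, 17, 17, 167], [316, 90, 12, 27, 160], [0, 112, 15, 31, 373], [21, 143, 25, 17, 282], [212, 161, 22, 28, 336], [325, 164, 26, 15, 232], [258, 168, 23, 22, 272], [335, 177, 7, 8, 41], [349, 187, 4, 6, 20], [338, 189, 5, 4, 20], [322, 190, 21, 19, 193], [131, 199, 35, 17, 404], [362, 198, 6, 4, 21], [322, 202, 5, 10, 36], [347, 203, 10, 7, 46], [336, 210, 5, 4, 18], [345, 215, 15, 9, 87], [216, 216, 115, 86, 4769], [325, 217, 4, 8, 29], [18, 222, 56, 43, 1119], [368, 227, 31, 30, 458], [142, 229, 17, 12, 149], [314, 230, 7, 14, 76], [134, 238, 5, 4, 19], [135, 243, 20, 14, 224], [356, 259, 9, 4, 29], [337, 261, 18, 4, 61]]
```

With the tool clear, the bushes (54, 85 and 116 mm) and the pad (131–157 mm) appear exactly where a plate at 0.006 rad puts them. The plate is level and held by its catch. Handing in.

```bash
python3 -c "
from station import sign_off
print(sign_off())"
```

```text
the job is handed in; nothing more can be done
None
```

The job is handed in at about 34 s: the block is in the nest against the back stop, and the plate is level and held by its catch. The first press was blocked by the block resting on the front lip, so I let the plate up, pushed the block fully in and pressed again.

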